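# Pull the failed plug-in fan from a packed fan tray

### The job

One of the four plug-in fans in the steel fan tray has failed: it has a red dot on its hub and broken blades. Squeeze its two orange grips together to unlatch it, tip that end up, draw the fan off its heel and out of the row, and lay it flat, right way up, in the black returns tray with the pink pad. Leave the other three fans latched in their bays, and do not shove or knock over the flux bottle, the solder spool or the red screwdriver.

Things in the scene. Friction and masses are not known exactly. Their poses are not given: they have to be found in the camera images.
- fan_failed: Failed fan cassette, black, face up, red dot on its hub, 2 of 7 blades gone; in any bay. 58 mm wide (y), 88 mm long (x -44 to +44), 28 mm high; 0.15 to 0.25 kg, centre of mass near x = +2 mm. Origin: middle of length and width, on the underside; x to its rear (heel), y to its left, z up. Its front block (x -44 to -18 mm) is only 42 mm wide and carries two upright orange grips.
- fan_failed_grip (a point): Point midway between the failed fan's two orange grips: 32 mm in front of its origin, 37 mm above its underside; axes as the fan. Each grip is a plate 14 mm (x) by 5 mm (y) standing 28 to 48 mm above the underside; outer faces 30 mm apart at rest, 18 mm fully squeezed (along the fan's y). The gap to a neighbouring fan's grip is 30 mm.
- fan_failed_heel (a point): Rear end of the failed fan's heel tongue, 53 mm behind its origin, 1 mm above its underside. The tongue is 30 mm wide, reaches 9 mm out of the rear face and is 5 mm thick (1 to 6 mm above the underside).
- fan_failed_left (a joint): Travel of the failed fan's left (+y) orange grip, one piece with its steel latch bolt: 0 = sprung out (latched), 0.006 m = fully squeezed in. Spring 4 N at rest, 8 N fully in, then a hard stop that the fan can be held by. The bolt clears its catch from about 0.004 m.
- fan_failed_right (a joint): The same for the failed fan's right (-y) grip.
- fan_tray: Steel fan tray, fixed: 252 mm wide (y; 276 mm with its ears), 110 mm deep (x -50 to +60 mm). Origin: on the bench, middle of the row; x to the rear, away from the robot, y along the row. Bay centres at y = -90, -30, +30, +90 mm; a seated fan has the tray's axes, its origin at its bay's centre, x = 0, z = 4 mm, 2 mm from its neighbours, its top 32 mm above the bench.
- fan_tray_ledge (a point): Front edge of the fixed ledge along the tray's rear, over the heel tongues: 48 mm behind the tray's origin, 12 mm above the bench (its underside; top 15 mm). It holds a fan's rear down: with the grips squeezed, raise the front about the heel by 0.2 to 0.35 rad (tool tilting along, or the fan turning in the fingers), then draw the fan forward 10 mm or more and up.
- fan_tray_front (a point): Top of the tray's front wall, 48 mm in front of its origin, 18 mm above the bench; 2.5 mm clear of the seated fans, so they cannot slide forward. Beside each front block stand catch posts, level with the fans' tops (32 mm), whose heads cover the latch bolts. A blue parts cabinet, 235 mm high, stands between the tray and the robot's base.
- fan_1: A good fan, like the failed one but with a silver-grey dot on its hub and all its blades; to stay latched in its bay. Origin and axes as the failed fan.
- fan_2: Another good fan, the same.
- fan_3: Another good fan, the same.
- returns_tray: Black plastic tray with a pink foam pad, fixed: 130 mm (x) by 92 mm (y) outside, walls 3 mm thick and 26 mm high, 124 by 86 mm inside; pad's top 7 mm above the bench. Origin: centre of its underside; x along the long side, roughly to the robot's left. A fan fits only with its length along the tray's x, either way round. Between the iron stand and the tall fume extractor.
- flux_bottle: White flux bottle with red cap, 42 mm across, 93 mm high, loose, standing behind the fan tray. Origin: centre of its underside.
- solder_spool: Solder spool, 52 mm across and 52 mm high, loose, standing behind the left end of the fan tray. Origin: centre of its underside.
- screwdriver_red: Red-handled screwdriver, 160 mm long, 15 mm thick, loose, lying in front of the fan tray, along it. Origin: middle of its length, on the underside.
Things that resemble listed ones, but are neither listed nor needed, are in the scene too. There is more than one size of the returns_tray; the one meant has the size given above.

How it is judged:
By the outcome, as a careful person would: the job done as asked, in the order asked, and still so for the second after the job is handed in, with the robot touching nothing.
It also fails if it takes over 40 s, if anything falls off the work surface, if the arm or the gripper's body presses on something with over 40 N, if the wrist force passes 120 N, or if a joint passes its speed limit or range.

### The arm

A 7-joint arm with a two-finger parallel gripper is mounted at the origin on a cart in front of the work surface, level with it; the furniture and walls round the work are solid. World frame = base frame: x ahead of the robot, y to its left, z up, the work surface at z = 0. Lengths are in m, angles in rad, forces in N, time in s.
With the tool pointing down it reaches from about 0.4 to 0.875 m from the base axis. Payload 19.3 kg.
Tool frame: the origin (TCP) lies on the centre line of the jaws, within the pads' length; the fingertips stand 14 mm ahead of it and the grasp point (between the pads) lies 5 mm behind it (bot.tip_extent is the distance from the TCP to the fingertips, in m); z points along the fingers, y is the line along which they close (so a half turn about z gives the same grasp; the last joint's range is limited). The gripper opens to 85 mm and grips with 20 to 120 N. Pads are 22 mm wide; open, the fingers measure 114 mm over their backs; the gripper's body (76 mm by 85 mm) begins 54 mm behind the grasp point. The pads swing forward as they close: fully open they stand 13 mm farther back than shut.
Start: joints at [1.194, 0.521, -0.036, 1.599, 0.021, 1.021, -0.113], TCP at [0.189, -0.596, 0.245] pointing down, gripper open.
Joint ranges: [-2.91, 2.91], [-0.3, 2.13], [-1.5, 1.42], [0.17, 2.43], [-1.26, 4.41], [0.16, 1.93], [-2.52, 2.52]. Speed limits (rad/s): [1.89, 1.89, 2.39, 2.39, 3.01, 3.01, 3.01].

### API

Orientations are given as [roll, pitch, yaw] about the fixed x, y, z axes, in that order (R = Rz(yaw) Ry(pitch) Rx(roll)).
In Python, from workcell import monitor, grab_frame, camera_model, bot gives the robot as it stands.
- The arm moves only by the tool move_arm, never from a script. Its argument "moves" is a list of rows, each a list of 4 numbers: the shift along the world's x, y, z in mm, then the turn about the world's z in rad. A call has 1 to 12 rows; each row is the pose to reach, as a shift and turn from the pose commanded when the call began; what a row does not reach only later rows make up. A row lasts 1/8 s, in which the tool goes at most 62.5 mm and 10.7 degrees, less where a joint would pass 70% of its speed; a pose out of reach is approached as far as the arm can. A call with a gripper value outside its range is refused whole. "gripper" is the opening, from 0 (shut) to 1 (fully open), set as the call begins (left out, the last holds). The fingers move at their own pace and stop on an object; "newtons" is the grip in N (left out, the last holds). Time passes only in rows, so rows that repeat a pose let the fingers close. It gives the time, the measured TCP pose, the force, the opening and the grip force at its end, in the units of the state.
- monitor.observe(): the state, without advancing time (a new reading comes with each control period).
- grab_frame(name): name is "side" or "top"; returns the picture (480x640x3 uint8, blue, green, red); there is no depth.
- camera_model(name): a dict with "vfov" (degrees; the focal length in pixels is half the picture's height over the tangent of half this angle, whatever the lens; pixels are square), "cx", "cy" (the principal point, pixels), "R" (3x3) and "t" (3): a world point X has camera coordinates R X + t. Camera axes: x right, y down, z forward; pixel columns grow to the right and rows downward; lengths in m; the calibration is good to about 2 mm. A picture is of the moment at which its call begins. camera_model takes no time and is no camera call.
- bot.job_done(): hands the job in; it is judged then, once.
The state is a dict: "clock": time; "qpos": joint angles; "qd": joint speeds; "joint_efforts": joint torques, N m; "position": TCP position; "tool_rot": TCP orientation; "force": force on the tool from outside, world axes, zero at the start; "moment": the same for the moment, N m; "grip_width": finger opening in m; "finger_force": force on a finger pad.
Only numpy, scipy, OpenCV 4.12 (cv2) and the standard library are available. Lean on these libraries where they do the work, as an engineer would, in place of code of your own. Each camera call takes 0.05 s, during which the arm holds its last target. There are 200 camera calls.

## Working session

There is one attempt and no reset: what is moved stays moved. The work goes in short steps, Python scripts to look and compute and a tool call to move; the robot and the scene stay as the last step left them, time stands still between calls to the robot, and variables do not carry over. Pictures are saved under pics/ and viewed, at most 13 in all, crops included, and the job is handed in when it is done.

Besides the shell and the picture viewer there is one more tool, called after "Emit:" as name(argument=value, ...) on one line, values as JSON. move_arm: Moves the arm, as the interface text tells. Its arguments: {"type":"object","properties":{"moves":{"type":"array","items":{"type":"array","items":{"type":"number"}}},"gripper":{"type":"number"},"newtons":{"type":"number"}},"required":["moves"]}

```bash
mkdir -p pics; ls
python3 - <<'E'
from workcell import monitor, grab_frame, camera_model, bot
import cv2
for n in("side","top"):
    cv2.imwrite(f"pics/{n}0.png",grab_frame(n)); m=camera_model(n); print(n,m)
print(monitor.observe(), bot.tip_extent)
E
```

```text
pics
side {'vfov': 42.74900193238463, 'cx': 336.6880023167906, 'cy': 243.76407487732257, 'R': array([[ 0.98923482, -0.1462549 ,  0.00489624],
       [-0.06484198, -0.46808018, -0.88130384],
       [ 0.13118683,  0.87149897, -0.47252467]]), 't': array([-0.56328815,  0.21166133,  1.02310263])}
top {'vfov': 49.16426066335689, 'cx': 323.5127809679711, 'cy': 241.7042353643363, 'R': array([[ 0.00563681, -0.99992511,  0.01086263],
       [-0.98777885, -0.0072597 , -0.15569274],
       [ 0.15575994, -0.00985226, -0.9877458 ]]), 't': array([0.2440534 , 0.61602518, 0.96276923])}
{'clock': 0.1, 'qpos': array([ 1.19380159,  0.5219663 , -0.0363323 ,  1.59993778,  0.02121456,
        1.02111664, -0.11280793]), 'qd': array([-0.00054134, -0.00161366,  0.00040003,  0.00099095,  0.00134746,
        0.00042178, -0.00136283]), 'joint_efforts': array([ 3.82851635e-03, -9.28495789e+01,  1.98393300e+00, -3.70535445e+01,
        1.80947164e-02,  5.40983267e-03,  4.31407955e-05]), 'position': array([ 0.18863304, -0.59555167,  0.24478056]), 'tool_rot': array([-3.14055337e+00,  8.33079299e-05,  3.06787466e-01]), 'force': array([ 0.72669253, -0.44758278, -0.67083755]), 'moment': array([ 0.01315189, -0.01590981, -0.00890388]), 'finger_force': 0.0, 'grip_width': 0.08532738848685575} 0.014
```

View pics/top0.png

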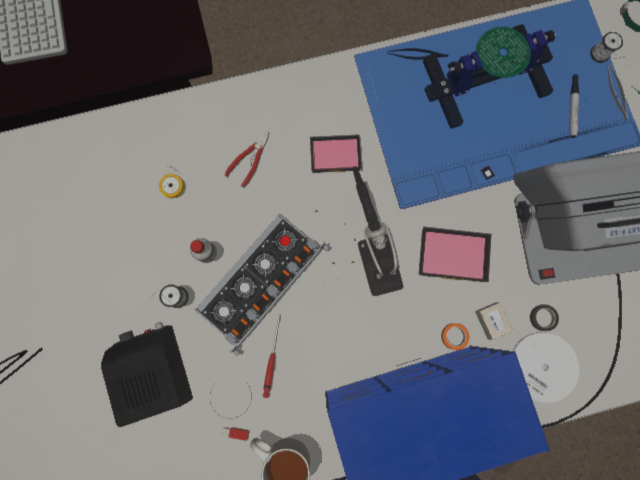

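View pics/side0.png

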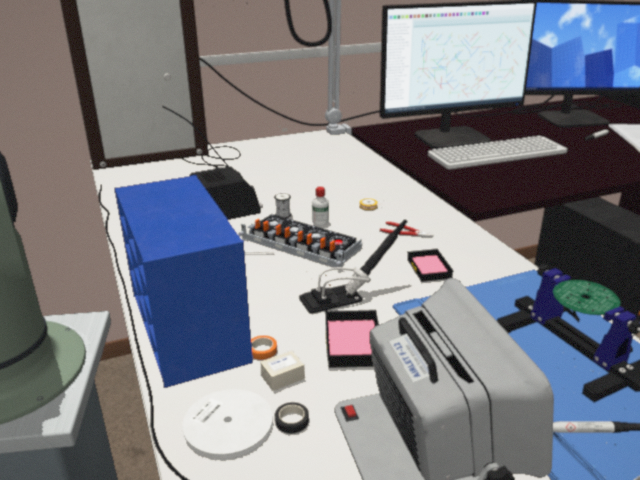

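The top view shows the fan tray turned about 50° with ears at (237,349) and (325,246). The failed fan (red dot) is at (286,240), in the right end bay, with its grips towards the lower right. The large pink tray is at (455,254). The side view shows the fan tray around (300,238) and the large returns tray at (353,339).

Run:
```python
import cv2
t=cv2.imread("pics/top0.png");s=cv2.imread("pics/side0.png")
cv2.imwrite("pics/c1.png",cv2.resize(t[205:360,190:340],None,fx=3.8,fy=3.8,interpolation=cv2.INTER_CUBIC))
cv2.imwrite("pics/c2.png",cv2.resize(s[195:275,230:370],None,fx=5.5,fy=5.5,interpolation=cv2.INTER_CUBIC))
import numpy as np
from workcell import camera_model
m=camera_model("top");f=240/np.tan(np.radians(m["vfov"]/2))
def ray(m,u,v,z):
    f=240/np.tan(np.radians(m["vfov"]/2));C=-m["R"].T@m["t"];d=m["R"].T@[(u-m["cx"])/f,(v-m["cy"])/f,1];return (C+d*(z-C[2])/d[2]).round(4)
for u,v,z in[(286,240,.032),(237,349,.0),(325,246,0),(455,254,.02),(201,248,.09),(270,370,.01),(380,240,.05)]:print(ray(m,u,v,z))
for n in("top","side"):
  # pink blobs
  im={"top":t,"side":s}[n].astype(int);k=((im[...,2]>170)&(im[...,2]-im[...,1]>50)&(im[...,0]-im[...,1]>-5)).astype(np.uint8)
  c,_=cv2.findContours(k,0,1)
  for q in c:
    if cv2.contourArea(q)>500:
      r=cv2.minAreaRect(q);print(n,r,[ray(camera_model(n),*p,.007)[:2] for p in cv2.boxPoints(r)])
```

```text
[0.6196 0.3212 0.032 ]
[0.4089 0.415  0.    ]
[0.6131 0.2445 0.    ]
[ 0.596 -0.012  0.02 ]
[0.5943 0.473  0.09  ]
[0.3702 0.349  0.01  ]
[0.6181 0.1395 0.05  ]
top ((453.7819519042969, 255.01695251464844), (59.11501693725586, 39.150264739990234), 6.170175075531006) [array([0.5626, 0.0509]), array([0.6412, 0.0406]), array([ 0.6292, -0.0775]), array([ 0.5507, -0.0658])]
top ((335.2984924316406, 153.872314453125), (26.07090950012207, 42.212684631347656), 86.8201675415039) [array([0.8287, 0.2695]), array([0.8346, 0.1824]), array([0.7789, 0.1797]), array([0.7732, 0.266 ])]
side ((351.0, 337.0), (34.0, 44.0), 90.0) [array([0.5634, 0.0572]), array([0.6446, 0.0458]), array([ 0.6247, -0.0529]), array([ 0.5498, -0.0423])]
```

View pics/c1.png

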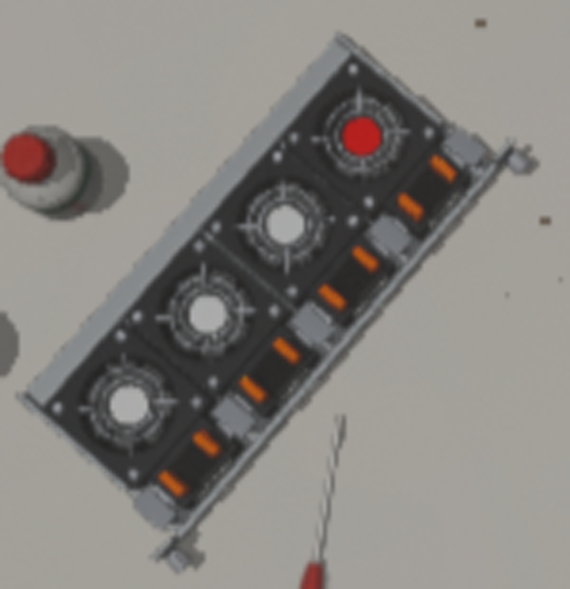

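View pics/c2.png

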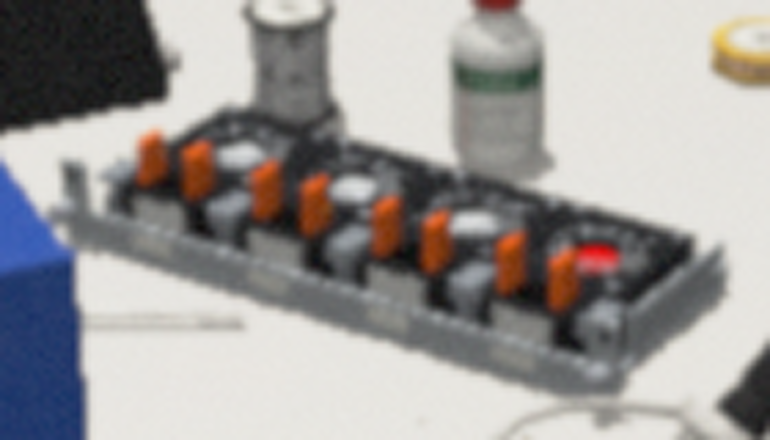

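The crops show the failed fan in the right-end bay, with grips at top-crop (410,206) and (442,167) and the screwdriver tip well in front. The side crop shows all eight orange grips, the failed pair at (511,263) and (563,280). Next I fit the tray pose from the eight grips in both views.

```bash
cat > h.py <<'E'
import cv2,numpy as np
from scipy.optimize import least_squares
from workcell import camera_model
CM={n:camera_model(n) for n in("top","side")}
def P(n,X):
    m=CM[n];f=240/np.tan(np.radians(m["vfov"]/2));c=np.atleast_2d(X)@m["R"].T+m["t"]
    return c[:,:2]/c[:,2:]*f+[m["cx"],m["cy"]]
def tri(a,b):
    return least_squares(lambda X:np.r_[P("top",X)[0]-a,P("side",X)[0]-b],[.6,.2,.05])
def blobs(im,n,amin=4):
    hsv=cv2.cvtColor(cv2.resize(im,None,fx=4,fy=4,interpolation=cv2.INTER_CUBIC),cv2.COLOR_BGR2HSV)
    k=cv2.inRange(hsv,(4,150,90),(16,255,255));_,_,st,c=cv2.connectedComponentsWithStats(k)
    return [((p+.5)/4-.5,s[4]/16) for p,s in zip(c[1:],st[1:]) if s[4]/16>amin]
def box(b,c,x,y,z):
    g=np.array([[i,j,k] for i in x for j in y for k in z])
    return g
E
python3 - <<'E'
from h import *
D={}
for n,(x0,y0,x1,y1) in {"top":(190,205,340,360),"side":(230,195,370,275)}.items():
    im=cv2.imread(f"pics/{n}0.png")[y0:y1,x0:x1]
    D[n]=sorted([(p+[x0,y0]) for p,a in blobs(im,n) if a>8],key=lambda p:p[0]); print(n,len(D[n]),np.round(D[n],1).tolist(),[round(a) for p,a in blobs(im,n)])
X=np.array([tri(a,b).x for a,b in zip(D["top"],D["side"])]);print(X.round(4))
ys=np.array([s+g*12.5 for s in(90,30,-30,-90) for g in(1,-1)])/1000
# model: top view centroid ~ upper part; fit x,y,yaw,z
def res(p,full=0):
    c,s=np.cos(p[2]),np.sin(p[2])
    Q=np.c_[p[0]-.032*c-s*ys,p[1]-.032*s+c*ys,np.full(8,p[3])]
    return np.r_[(P("top",Q+[0,0,p[4]])-D["top"]).ravel(),(P("side",Q)-D["side"]).ravel()]
r=least_squares(res,[.53,.35,.86,.042,.005]);print(r.x,r.fun.round(1))
x,y,w=r.x[:3];R=np.array([[np.cos(w),-np.sin(w)],[np.sin(w),np.cos(w)]])
print("grip",R@[-.032,-.09]+[x,y],"origin fan",R@[0,-.09]+[x,y])
print("iron",tri((357,172),(405,223)).x)
E
```

```text
top 8 [[234.9, 331.8], [243.8, 321.2], [256.1, 306.9], [264.9, 296.8], [277.0, 282.7], [285.7, 272.7], [297.6, 258.8], [306.2, 248.8]] [25, 27, 25, 25, 25, 24, 27, 24]
side 8 [[257.2, 223.9], [265.3, 225.2], [278.1, 229.1], [286.7, 231.8], [299.8, 235.5], [308.6, 238.7], [322.3, 242.1], [331.9, 245.3]] [31, 46, 41, 45, 43, 44, 46, 48]
[[0.4431 0.4139 0.0401]
 [0.4622 0.3973 0.0435]
 [0.4895 0.375  0.0428]
 [0.5084 0.3587 0.0428]
 [0.5356 0.3362 0.0429]
 [0.5543 0.32   0.0422]
 [0.5814 0.2976 0.0433]
 [0.6007 0.2814 0.0428]]
[0.54231813 0.37178098 0.87459504 0.04269626 0.00282059] [ 0.1 -0.3  0.  -0.   0.1 -0.1  0.  -0.1  0.  -0.1 -0.1 -0.   0.  -0.1
 -0.1  0.1 -0.4 -0.8  0.1  0.4 -0.3  0.1  0.   0.1 -0.3  0.2  0.2 -0.2
 -0.1  0.3  0.  -0. ]
grip [0.59085183 0.28951021] origin fan [0.61137368 0.31406329]
iron [0.7311268  0.18901496 0.13193328]
```

Emit:
move_arm(moves=[[0,0,50,0],[0,0,100,0],[0,0,145,0],[30,30,175,0],[70,80,175,0.05],[115,130,175,0.1],[160,180,175,0.15],[205,230,175,0.2],[250,280,175,0.25],[295,330,175,0.3],[340,380,175,0.35],[380,430,175,0.4]], gripper=0.52, newtons=30)

```text
clock: 1.6
position: [0.5495, -0.1886, 0.4201]
tool_rot: [-3.141, 0.0, 0.708]
force: [0.9, -1.3, -0.2]
grip_width: 0.0448
finger_force: 0.0
```

Emit:
move_arm(moves=[[10,50,0,0.05],[20,105,0,0.1],[22,160,0,0.168],[22,215,0,0.168],[22,270,-20,0.168],[22,325,-50,0.168],[22,380,-90,0.168],[22,430,-140,0.168],[22,455,-190,0.168],[22,455,-240,0.168],[22,455,-270,0.168],[22,455,-270,0.168]])

```text
clock: 3.1
position: [0.5694, 0.2643, 0.1482]
tool_rot: [-3.14, 0.004, 0.875]
force: [-0.6, 0.1, 0.6]
grip_width: 0.0442
finger_force: 0.0
```

Run:
```python
from h import *
from workcell import grab_frame,monitor
t=grab_frame("top");s=grab_frame("side");o=monitor.observe();print(o["position"],o["tool_rot"],o["grip_width"],o["qpos"])
a=cv2.resize(t[190:340,215:365],(400,400),interpolation=2);b=cv2.resize(s[150:270,260:380],(400,400),interpolation=2)
cv2.imwrite("pics/c3.png",np.hstack([a,b]))
p=o["position"]-[0,0,.014]
print("tip px",P("top",p),P("side",p))
```

```text
[0.57089219 0.26507839 0.15131871] [ 3.14144892e+00 -7.55191938e-04  8.74607794e-01] 0.04470744046015797 [-0.2243036   0.66989671 -0.4609851   1.65220823  0.35910957  0.90384239
 -1.5197218 ]
tip px [[314.15344815 258.24901373]] [[318.91519177 209.587792  ]]
```

View pics/c3.png

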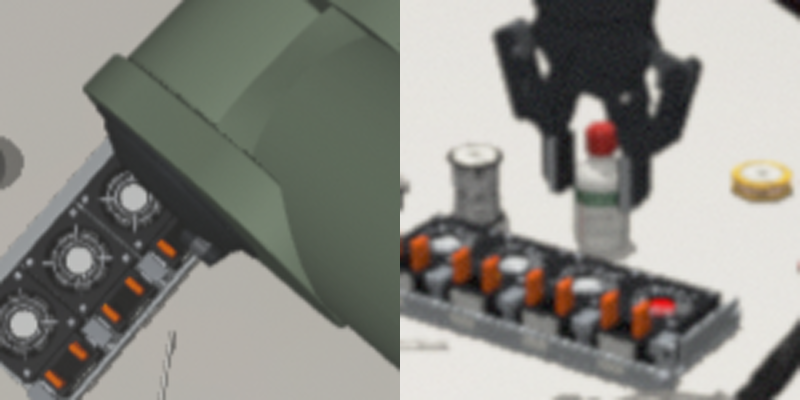

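Emit:
move_arm(moves=[[10,12,0,0],[20,24.5,0,0],[20,24.5,-20,0],[20,24.5,-40,0],[20,24.5,-55,0],[20,24.5,-70,0],[20,24.5,-80,0],[20,24.5,-90,0],[20,24.5,-98,0],[20,24.5,-98,0]])

```text
clock: 4.45
position: [0.5903, 0.2893, 0.0518]
tool_rot: [-3.141, 0.001, 0.875]
force: [-0.5, -0.9, -0.2]
grip_width: 0.0445
finger_force: 0.0
```

Run:
```python
from h import *
from workcell import grab_frame,monitor
s=grab_frame("side");o=monitor.observe();print(o["position"],o["tool_rot"],o["grip_width"],o["force"])
cv2.imwrite("pics/c4.png",cv2.resize(s[190:280,280:390],(733,600),interpolation=2))
```

```text
[0.59049948 0.28941818 0.05226283] [-3.14151847e+00  4.67175682e-05  8.74831854e-01] 0.04458675318804185 [ 0.03429978 -1.03743734  0.79787266]
```

View pics/c4.png

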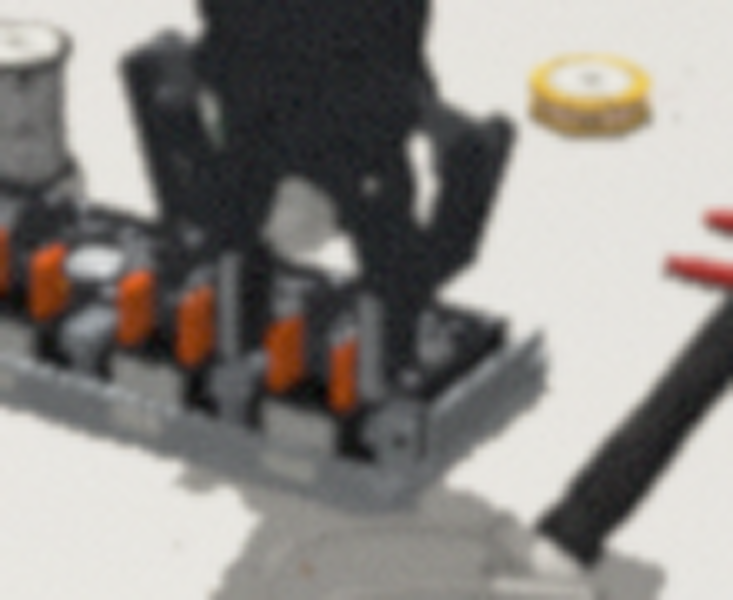

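The side crop shows the fingers straddling the failed fan's two grips: left finger at 220–270 beside the grip at 285, right finger at 358–420 beside the grip at 343. Clearances look about equal and clear of the neighbour's grip at 195.

Emit:
move_arm(moves=[[0,0,0,0],[0,0,0,0],[0,0,0,0],[0,0,0,0],[0,0,0,0]], gripper=0, newtons=40)

```text
clock: 5.12
position: [0.5907, 0.2893, 0.0535]
tool_rot: [3.141, -0.0, 0.875]
force: [-5.6, -3.2, 16.0]
grip_width: 0.013
finger_force: 39.4
```

Run:
```python
from h import *
from workcell import grab_frame,monitor
s=grab_frame("side");o=monitor.observe();print(o["position"],o["tool_rot"],o["grip_width"],o["force"],o["moment"])
cv2.imwrite("pics/c5.png",cv2.resize(s[215:270,300:360],(654,600),interpolation=2))
```

```text
[0.59068108 0.28934506 0.05355861] [ 3.14099079e+00 -4.09220003e-04  8.74649081e-01] 0.012537305432654761 [-5.5190073  -4.29904581 14.36164689] [-0.78265172  1.19391677  0.0495814 ]
```

View pics/c5.png

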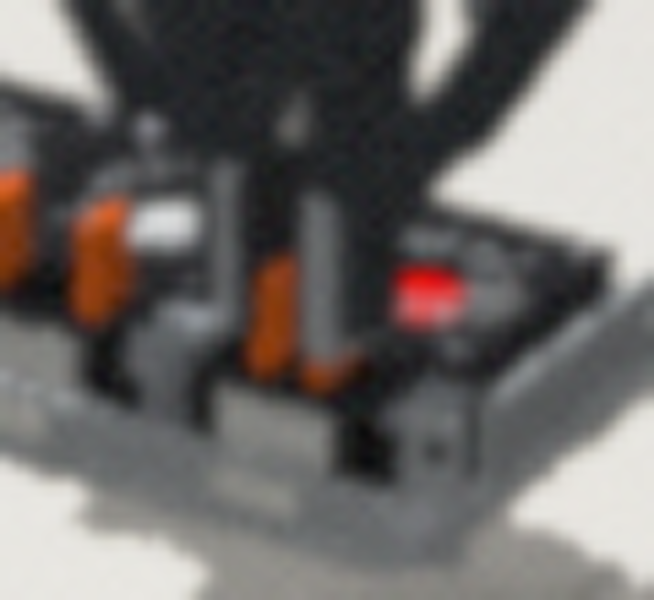

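Both grips are between the fingers, and the fingertips sit a few mm above the grip bases at crop (325,375). The 14 N upward force looks like drag from the pads swinging down, so I'll ease the grip and unload it.

Emit:
move_arm(moves=[[0,0,1,0],[0,0,2,0],[0,0,2,0]], gripper=0, newtons=25)

```text
clock: 5.55
position: [0.5906, 0.2893, 0.0543]
tool_rot: [3.142, -0.0, 0.875]
force: [-0.0, -0.5, -1.3]
grip_width: 0.0126
finger_force: 37.3
```

Emit:
move_arm(moves=[[0.6,0.7,2,0],[1.2,1.5,4,0],[1.9,2.3,6,0],[1.9,2.3,6,0]])

```text
clock: 6.05
position: [0.5924, 0.2916, 0.0603]
tool_rot: [-3.142, 0.0, 0.875]
force: [-0.3, -1.1, -3.2]
grip_width: 0.0131
finger_force: 37.0
```

Emit:
move_arm(moves=[[0.9,1.1,2.5,0],[1.9,2.3,5,0],[2.9,3.5,7.5,0],[3.9,4.7,10,0],[5,6,12.5,0],[6.2,7.4,15,0],[7,8.4,17,0],[7,8.4,17,0]])

```text
clock: 7.05
position: [0.5996, 0.3003, 0.0775]
tool_rot: [3.142, -0.001, 0.875]
force: [-0.3, -0.4, -4.0]
grip_width: 0.013
finger_force: 36.0
```

Run:
```python
from h import *
from workcell import grab_frame,monitor
s=grab_frame("side");o=monitor.observe();print(o["position"],o["tool_rot"],o["grip_width"],o["force"],o["moment"])
cv2.imwrite("pics/c6.png",cv2.resize(s[195:270,290:372],(656,600),interpolation=2))
```

```text
[0.59949756 0.30020757 0.07737506] [ 3.14158369e+00 -3.85655359e-04  8.74797270e-01] 0.0127744678983336 [-0.78572188 -0.57462876 -3.79882626] [-0.15834503  0.14504604  0.06884518]
```

View pics/c6.png

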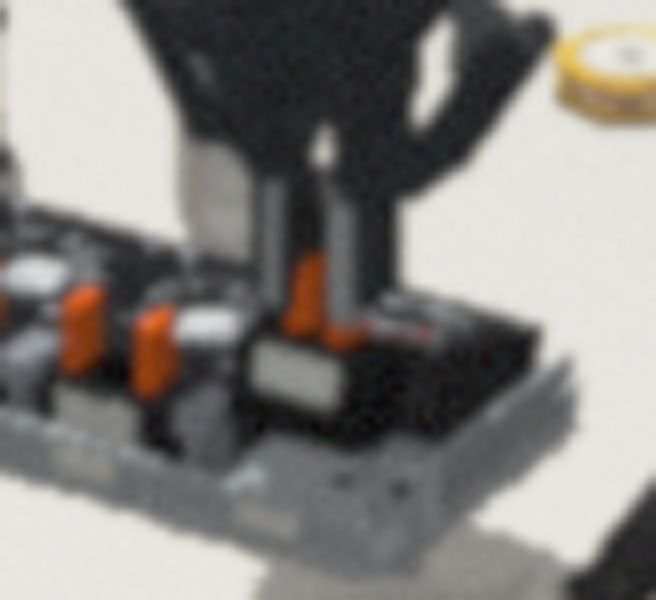

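The fan's front block is tipped up between the fingers at crop (300,375), with the heel still in the bay. Next I draw it forward.

Emit:
move_arm(moves=[[-1.3,-1.5,0,0],[-2.6,-3.1,0,0],[-3.8,-4.6,0,0],[-5.1,-6.1,0.5,0],[-6.4,-7.7,1,0],[-7.4,-8.8,1.5,0],[-8,-9.6,2,0],[-8,-9.6,2,0]])

```text
clock: 8.1
position: [0.5918, 0.2913, 0.0795]
tool_rot: [-3.141, -0.002, 0.875]
force: [4.5, 4.6, -6.5]
grip_width: 0.0127
finger_force: 35.3
```

Emit:
move_arm(moves=[[0,0,1.5,0],[0,0,3,0],[0,0,4,0],[0,0,4,0]])

```text
clock: 8.6
position: [0.5919, 0.2914, 0.0837]
tool_rot: [-3.141, -0.002, 0.875]
force: [3.9, 4.3, -3.0]
grip_width: 0.013
finger_force: 35.6
```

Run:
```python
from h import *
from workcell import grab_frame,monitor
s=grab_frame("side");t=grab_frame("top");o=monitor.observe();print(o["position"],o["grip_width"],o["force"],o["moment"])
cv2.imwrite("pics/c7.png",np.hstack([cv2.resize(s[195:270,300:375],(400,400),interpolation=2),cv2.resize(t[190:300,220:330],(400,400),interpolation=2)]))
```

```text
[0.59193924 0.29137778 0.08371607] 0.0129685421414394 [ 4.14445006  5.22191339 -3.54535816] [ 1.1863459  -0.92649017  0.06861708]
```

View pics/c7.png

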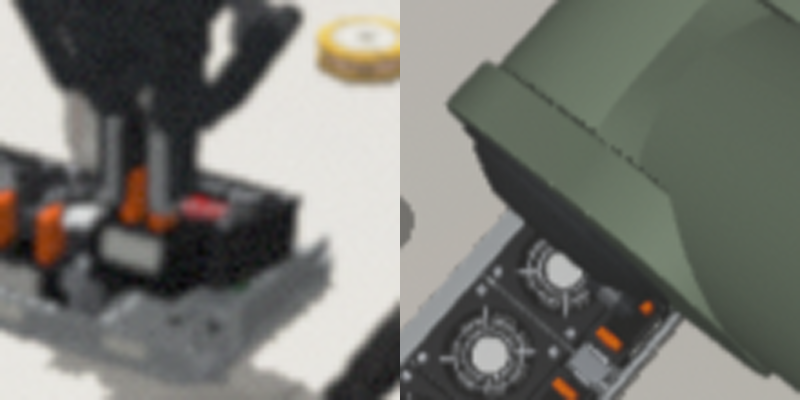

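The side crop shows the fan's front well above its post, with the red dot at (205,207). The arm hides the top view. I'll lift a little further and watch the forces.

Emit:
move_arm(moves=[[0,0,1.5,0],[0,0,3,0],[0,0,4.5,0],[0,0,6,0],[0,0,6,0]])

```text
clock: 9.32
position: [0.5914, 0.2904, 0.0894]
tool_rot: [3.142, -0.0, 0.875]
force: [0.8, 0.6, -1.8]
grip_width: 0.0127
finger_force: 36.1
```

Emit:
move_arm(moves=[[-1.3,-1.5,2,0],[-2.6,-3.1,4,0],[-3.9,-4.6,6,0],[-3.9,-4.6,10,0],[-3.9,-4.6,14,0],[-3.9,-4.6,18,0],[-3.9,-4.6,18,0]])

```text
clock: 10.2
position: [0.5877, 0.286, 0.1077]
tool_rot: [3.141, -0.001, 0.875]
force: [-0.5, -0.2, -2.1]
grip_width: 0.0127
finger_force: 36.1
```

Emit:
move_arm(moves=[[0,0,30,0],[0,0,75,0],[0,0,120,0],[0,0,165,0],[0,-20,185,0.08],[0,-60,185,0.18],[0,-105,185,0.28],[0,-150,185,0.38],[1,-195,185,0.48],[2,-240,185,0.56],[3,-290,185,0.593],[3,-332,185,0.593]], newtons=50)

```text
clock: 11.7
position: [0.5903, -0.0483, 0.2922]
tool_rot: [-3.142, 0.0, 1.467]
force: [0.6, 0.3, -0.8]
grip_width: 0.0105
finger_force: 51.7
```

Emit:
move_arm(moves=[[0,0,0,0],[0,0,0,0],[0,0,0,0]])

```text
clock: 12.08
position: [0.5905, -0.0449, 0.2923]
tool_rot: [3.142, -0.0, 1.469]
force: [-0.5, 0.3, -0.5]
grip_width: 0.0104
finger_force: 51.6
```

Run:
```python
from h import *
from workcell import grab_frame,monitor
s=grab_frame("side");t=grab_frame("top");o=monitor.observe();print(o["position"],o["tool_rot"],o["grip_width"],o["force"])
cv2.imwrite("pics/c8.png",np.hstack([cv2.resize(s[160:380,260:450],(460,533),interpolation=2),cv2.resize(t[200:350,220:320],(340,533),interpolation=2)]))
```

```text
[ 0.59054316 -0.04516177  0.2923541 ] [ 3.14154569e+00 -1.36907558e-04  1.46917047e+00] 0.010543083944127958 [-0.25383683  0.02642922 -2.44880283]
```

View pics/c8.png

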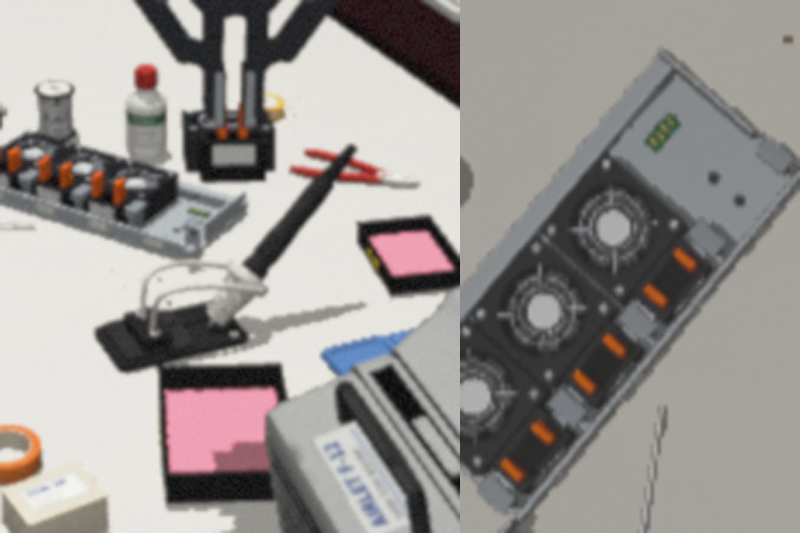

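The side crop shows the fan held with its front up, front block at (232,158). The top crop shows an empty bay with the other three fans seated and the bottle and screwdriver untouched. Before lowering I check the extractor clearance by triangulation.

Run:
```python
from h import *
for n,a,b in [("switch",(547,272),(350,411)),("backtop",(517,168),(455,282)),("fronttopleft",(528,215),(372,330)),("backtop2",(516,190),(455,282)),("traycorner",(491,232),(376,312)),("traycornerL",(426,229),(326,312)),("trayFL",(420,278),(326,367))]:
    r=tri(a,b);print(n,r.x.round(3),r.fun.round(1))
```

```text
switch [ 0.561 -0.194  0.017] [-0.   0.3  0.2 -0. ]
backtop [ 0.737 -0.09   0.163] [ 0.7 -4.6 -4.   1.3]
fronttopleft [ 0.627 -0.119  0.111] [-1.5 15.8 13.2 -2.8]
backtop2 [ 0.72  -0.091  0.16 ] [  2.3 -16.5 -14.4   4.4]
traycorner [ 0.626 -0.059  0.098] [-0.   0.3  0.3 -0.1]
traycornerL [0.597 0.052 0.034] [-1.7 23.2 21.7 -3.6]
trayFL [ 0.556  0.038 -0.087] [-0.   0.7  0.6 -0.1]
```

Emit:
move_arm(moves=[[1,8,-20,0],[2,17,-50,0],[2,17,-80,0],[2,17,-110,0],[2,17,-135,0],[2,17,-155,0],[2,17,-170,0],[2,17,-182,0],[2,17,-192,0],[2,17,-200,0],[2,17,-200,0]])

```text
clock: 13.55
position: [0.5924, -0.0291, 0.0919]
tool_rot: [-3.141, 0.0, 1.468]
force: [-1.3, -0.8, -1.3]
grip_width: 0.0105
finger_force: 51.7
```

Emit:
move_arm(moves=[[0,0,-4,0],[0,0,-8,0],[0,0,-11,0],[0,0,-14,0],[0,0,-14,0]], newtons=25)

```text
clock: 14.18
position: [0.5924, -0.0291, 0.0781]
tool_rot: [-3.141, -0.0, 1.468]
force: [-0.8, -0.6, -1.1]
grip_width: 0.0103
finger_force: 51.7
```

Run:
```python
from h import *
from workcell import grab_frame,monitor
s=grab_frame("side");t=grab_frame("top");o=monitor.observe();print(o["position"],o["grip_width"],o["force"])
cv2.imwrite("pics/c9.png",np.hstack([cv2.resize(s[230:380,290:410],(400,500),interpolation=2),cv2.resize(t[200:300,410:490],(400,500),interpolation=2)]))
```

```text
[ 0.59251771 -0.02914062  0.07830867] 0.010750500873856407 [-1.05078811 -0.09315171 -1.77268251]
```

View pics/c9.png

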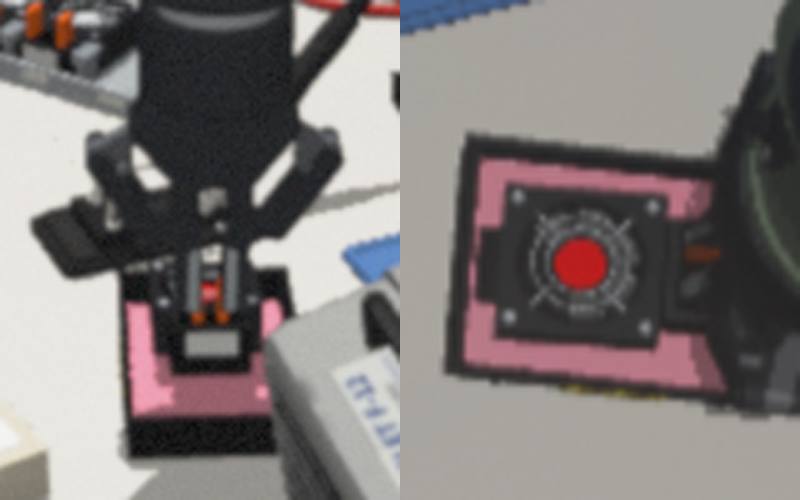

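The fan sits over the pad, nose up. In the top half of the crop its heel tongue ends at x≈480, close to the wall at ≈468, and the sides are centred. I'll shift about 6 mm away from that wall and then lower along the arc.

Emit:
move_arm(moves=[[-0.4,-3,0,0],[-0.7,-6,-2,0],[-0.9,-7.5,-5,0],[-1.1,-9,-8,0],[-1.3,-11,-11,0],[-1.3,-11,-11,0]])

```text
clock: 15.02
position: [0.5914, -0.0407, 0.0673]
tool_rot: [3.141, 0.0, 1.467]
force: [-0.5, -3.8, 6.9]
grip_width: 0.0101
finger_force: 52.9
```

Emit:
move_arm(moves=[[-0.1,-1.5,-2.5,0],[-0.3,-3,-5,0],[-0.4,-4.5,-7.5,0],[-0.5,-6,-9.5,0],[-0.5,-6,-9.5,0]])

```text
clock: 15.65
position: [0.591, -0.0463, 0.0579]
tool_rot: [3.141, 0.0, 1.467]
force: [-0.3, -2.3, 6.5]
grip_width: 0.0107
finger_force: 53.2
```

Emit:
move_arm(moves=[[0,0,-1.5,0],[0,0,-1.5,0]])

```text
clock: 15.9
position: [0.5911, -0.0466, 0.0574]
tool_rot: [3.141, 0.001, 1.467]
force: [-5.7, -4.4, 25.2]
grip_width: 0.0103
finger_force: 55.5
```

Emit:
move_arm(moves=[[0,0,0,0],[0,0,0,0],[0,0,0,0],[0,0,0,0],[0,0,15,0],[0,0,35,0],[0,0,75,0],[0,0,125,0],[0,0,180,0],[0,40,240,0],[0,95,280,0],[0,150,290,0]], gripper=0.5)

```text
clock: 17.4
position: [0.5908, 0.0984, 0.3486]
tool_rot: [3.137, -0.001, 1.466]
force: [1.7, 0.1, -0.1]
grip_width: 0.0428
finger_force: 0.0
```

Run:
```python
from h import *
from workcell import grab_frame,monitor
s=grab_frame("side");t=grab_frame("top");o=monitor.observe();print(o["clock"],o["position"],o["grip_width"],o["force"])
cv2.imwrite("pics/c10.png",np.hstack([cv2.resize(s[190:390,230:430],(400,400),interpolation=2),cv2.resize(t[200:300,400:500],(400,400),interpolation=2)]))
```

```text
17.5 [0.58973693 0.10504676 0.34860588] 0.04252508716704914 [-0.21188963 -0.15801722 -0.72996841]
```

View pics/c10.png

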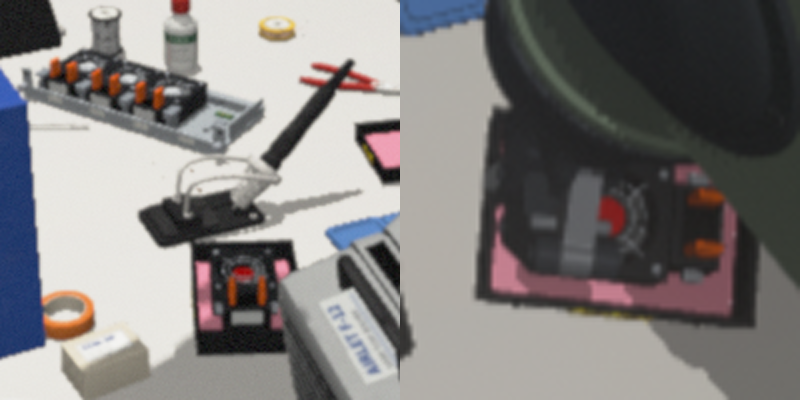

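The fan lies flat, face up, inside the returns tray (side crop (247,290)), and the gripper is clear. The other three fans, the bottle and the spool look undisturbed.

```bash
python3 -c "
from workcell import bot
print(bot.job_done())"
```

```text
the job is handed in; nothing more can be done
None
```

The failed fan is out of the row and lying flat, right way up, in the returns tray; the other three fans and the loose items looked undisturbed in the last pictures, and I handed the job in at about 17.5 s of the 40 s, with no verdict returned.

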